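# Roll a sample bottle along the track to the label reader

## Task

Pick up the wooden paddle and, without touching the bottle by hand, gently roll the lying sample bottle with it along the wooden track until it drops into the rest against the end stop at the label reader. Then stand the paddle upright on the bench again and let go; leave the other things alone.

Things in the scene. Friction and masses are not known exactly. Their poses are not given: they have to be found in the camera images.
- track: Level wooden track fixed to the bench, 323 mm long, 138 mm wide, may be turned. Origin under its middle, on the bench; its x axis is the direction of travel, towards the end stop and grey label reader; z up. Level floor from x -150 to +70 mm, 21 mm above the bench. Lane between the fences 122 mm wide (y -61 to +61 mm), fence tops 44 mm above the bench. A closed lip crosses its low-x end.
- lip (a point): Top middle of the lip at the end of the track away from the reader: x -155 mm of the track, 26 mm above the bench. The lip is 10 mm thick (x -160 to -150 mm).
- stop (a point): Middle of the end stop's face that the bottle meets, at x +117 mm of the track, 32 mm above the bench. The stop is 14 mm thick, 48 mm high; behind it stands the label reader, x +131 to +163 mm, 62 mm high, 70 mm wide.
- rest (a point): About where the bottle's axis comes to lie in the sunken rest: x +88 mm of the track, y 0, 41 mm above the bench. The rest runs from x +70 to +117 mm, its floor 16 mm above the bench, 5 mm below the track floor. A bottle whose axis passes x +70 mm drops in and is then held between step and end stop, its axis between x +85 and +92 mm.
- bottle: Closed amber glass sample bottle with paper band and black cap, lying across the track, about 0.2 kg. Body 50 mm in diameter, 80 mm long; 115 mm long in all. Own y axis = its length (base -55, body to +25, neck and cap to +60 mm). Origin on its axis at mid-length, 46 mm above the bench on the level floor. Starts with its axis at x -125 to -65 mm of the track. Rolls to a stop soon after a gentle push.
- paddle: Wooden push paddle standing on the bench near the lip end of the track, about 0.2 kg: a block 40 mm thick (its x), 90 mm wide (y), 48 mm high, with an upright handle above its middle, 24 mm (x) by 30 mm (y), up to 148 mm above the underside. Origin: centre of the underside; z up. Its wide faces (+x, -x) push; it fits between the fences.
- flask: Clear glass bottle standing on the bench, 76 mm in diameter, 150 mm high, origin under its centre. Leave it alone.
- glass: Nosing glass standing on the bench, 66 mm in diameter, 100 mm high, origin under its centre. Leave it alone.
- beaker: White cup standing on the bench, 80 mm in diameter, 100 mm high, origin under its centre. Leave it alone.

How it is judged:
On the way:
1. the held paddle rolls the bottle along the second half of the track (x of bottle in the frame of track between -0.01 and 0.075 m and contact force between paddle and bottle above 0.02 N and contact force between the fingers and paddle above 1 N and angular speed of bottle above 0.3 rad/s).
At the end, for the whole second after the job is handed in: The bottle lies across the track, down in the sunken rest (its axis 81 to 96 mm along the track's x and less than 43.5 mm above the bench, within 0.15 rad of square), at rest; the paddle stands upright (within 0.1 rad) on the bench itself (underside less than 8 mm above it), at rest (x of bottle in the frame of track between 0.081 and 0.096 m and z of bottle in the frame of track below 0.0435 m and angle between the y axis of bottle and the y axis of track, either way round below 0.15 rad and linear speed of each of bottle, paddle below 0.02 m/s and angle between paddle's own z axis and vertical below 0.1 rad and height (world z) of paddle below 0.008 m); the robot touches nothing.
It fails at once if the hand or arm touches the bottle (contact force between any of the fingers, the arm and bottle above 0.5 N).
It fails at once if the bottle moves faster than 0.45 m/s (linear speed of bottle above 0.45 m/s).
It fails at once if the paddle presses the bottle with more than 25 N (contact force between paddle and bottle above 25 N).
It fails at once if flask, nosing glass or cup moved by more than 30 mm (distance of any of flask, glass, beaker from where it was at the start of the episode above 0.03 m).
It also fails if it takes over 58 s, if anything falls off the work surface, if the arm or the gripper's body presses on something with over 40 N, if the wrist force passes 120 N, or if a joint passes its speed limit or range.

## Robot

A 6-joint arm with a two-finger parallel gripper is mounted at the origin on the work surface. World frame = base frame: x ahead of the robot, y to its left, z up, the work surface at z = 0. Lengths are in m, angles in rad, forces in N, time in s.
With the tool pointing down it reaches from about 0.35 to 0.975 m from the base axis. Payload 4.9 kg.
Tool frame: the origin (TCP) lies on the mounting face of the last link; the fingertips stand 173 mm ahead of it and the grasp point (between the pads) lies 155 mm ahead of it; z points along the fingers, y is the line along which they close (so a half turn about z gives the same grasp; the last joint's range is limited). The gripper opens to 85 mm and grips with 20 to 120 N. Pads are 22 mm wide; open, the fingers measure 114 mm over their backs; the gripper's body (76 mm by 85 mm) begins 54 mm behind the grasp point. The pads swing forward as they close: fully open they stand 13 mm farther back than shut.
Start: joints at [1.132, 0.053, 1.613, -0, 1.476, -0.119], TCP at [0.196, 0.593, 0.405] pointing down, gripper open.
Joint ranges: [-3.01, 3.01], [-1.01, 2.22], [0.06, 2.58], [-1.02, 4.17], [0.09, 2.62], [-3.14, 3.14]. Speed limits (rad/s): [2.57, 2.57, 3.14, 3.14, 3.14, 3.14].

## Interface

Orientations are given as a unit quaternion [x, y, z, w].
In Python, from rig import robot gives the robot as it stands.
- The arm moves only by the tool servo_tool, never from a script. Its argument "targets" is a list of rows, each a list of 5 numbers: the shift along the tool's x, y, z in m, then the turn about the tool's z in rad, then the opening, from -1 (shut) to 1 (fully open). A call has 1 to 12 rows; each row is the pose to reach, as a shift and turn from the pose commanded when the call began, along the tool's axes at that moment; what a row does not reach only later rows make up. A row lasts 1/12 s, in which the tool goes at most 41.7 mm and 7.16 degrees, less where a joint would pass 70% of its speed; a pose out of reach is approached as far as the arm can. A call with a gripper value outside its range is refused whole. The fingers move at their own pace and stop on an object; the grip force is fixed at half the most. Time passes only in rows, so rows that repeat a pose let the fingers close. It gives the time, the measured TCP pose, the force, the opening and the grip force at its end, in the units of the state.
- robot.observe(): the state, without advancing time (a new reading comes with each control period).
- robot.read_camera(name): name is "scene" or "top" or "wrist"; returns a dict with "image" (400x640x3 uint8, red, green, blue), "fx", "fy", "cx", "cy" (pixels), "pose" (4x4, takes a point from camera to world coordinates); the wrist camera has in their place "tool_from_camera" (4x4, takes a point from camera to tool coordinates, whose origin is the TCP and whose axes are the flange's). Camera axes: x right, y up, looking along -z (the intrinsics and any distortion apply to the point x, -y, -z); pixel columns grow to the right and rows downward; lengths in m; the calibration is good to about 2 mm. A picture is of the moment at which its call begins: read the wrist's pose just before it. There is no depth.
- robot.close_job(): hands the job in; it is judged then, once.
The state is a dict: "time": time; "joint_pos": joint angles; "joint_vel": joint speeds; "tau": joint torques, N m; "position": TCP position; "eef_rot": TCP orientation; "wrist_force": force on the tool from outside, world axes, zero at the start; "torque": the same for the moment, N m; "gripper_width": finger opening in m; "grasp_force": force on a finger pad.
Only numpy, scipy, OpenCV 4.12 (cv2) and the standard library are available. Lean on these libraries where they do the work, as an engineer would, in place of code of your own. Each camera call takes 0.05 s, during which the arm holds its last target. There are 200 camera calls.

## Working session

There is one attempt and no reset: what is moved stays moved. The work goes in short steps, Python scripts to look and compute and a tool call to move; the robot and the scene stay as the last step left them, time stands still between calls to the robot, and variables do not carry over. Pictures are saved under pics/ and viewed, at most 11 in all, crops included, and the job is handed in when it is done.

Besides the shell and the picture viewer there is one more tool, called after "Call:" in YAML: its name, and indented under it one key for each argument. servo_tool: Moves the arm, as the interface text tells. Its arguments: {"type":"object","properties":{"targets":{"type":"array"}},"required":["targets"]}

```bash
mkdir -p pics; cat > h.py <<'E'
import numpy as np, cv2
from rig import robot
def ray(c,u,v,z,pose=None):
    P=c["pose"] if pose is None else pose
    d=P[:3,:3]@np.array([(u-c["cx"])/c["fx"],-(v-c["cy"])/c["fy"],-1.]);o=P[:3,3]
    return o+d*(z-o[2])/d[2]
E
python3 - <<'E'
from h import *
s=robot.observe();print({k:np.round(v,3) for k,v in s.items()})
for n in("top","scene"):
    c=robot.read_camera(n);cv2.imwrite(f"pics/{n}0.png",c["image"][:,:,::-1])
    print(n,c["fx"],c["fy"],c["cx"],c["cy"],np.round(c["pose"],3).tolist(),[k for k in c])
E
```

```text
{'time': np.float64(0.0), 'joint_pos': array([ 1.132,  0.053,  1.614, -0.   ,  1.476, -0.119]), 'joint_vel': array([-0.   , -0.001,  0.001, -0.001,  0.   ,  0.002]), 'tau': array([-1.0000e-03, -3.9368e+01, -3.7018e+01, -0.0000e+00,  7.0000e-03,
        0.0000e+00]), 'position': array([0.196, 0.593, 0.403]), 'eef_rot': array([ 0.159,  0.987, -0.001, -0.   ]), 'wrist_force': array([-0.692,  0.777,  0.262]), 'torque': array([ 0.034, -0.011, -0.003]), 'grasp_force': np.float64(0.0), 'gripper_width': np.float64(0.085)}
top 369.4191820672907 369.4191820672907 321.09517783894046 201.40931392878065 [[-0.002, 0.977, -0.214, 0.406], [-1.0, -0.001, 0.004, 0.043], [0.003, 0.214, 0.977, 1.002], [0.0, 0.0, 0.0, 1.0]] ['image', 'fx', 'fy', 'cx', 'cy', 'pose']
scene 361.2980078849567 361.2980078849567 318.8598969290198 194.25565189418222 [[0.416, -0.706, 0.573, 1.217], [0.909, 0.315, -0.272, -0.269], [0.012, 0.635, 0.773, 0.895], [0.0, 0.0, 0.0, 1.0]] ['image', 'fx', 'fy', 'cx', 'cy', 'pose']
```

View pics/top0.png

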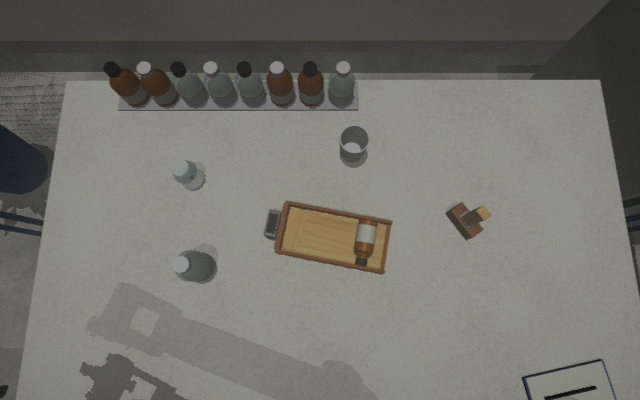

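View pics/scene0.png

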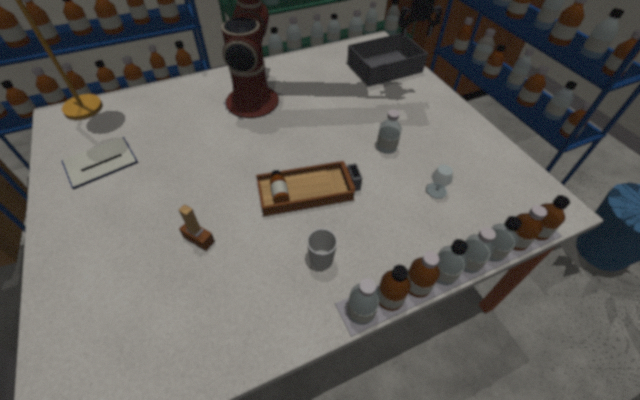

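Top view: the track's reader is at (273,224), its lip at about (386,247), the bottle at (366,240) and the paddle block at (465,222) with the handle top at (484,212). The beaker is at (353,145), clear of the travel. Next I'll segment the track and paddle.

```bash
cat > m.py <<'E'
from h import *
c=robot.read_camera("top");im=c["image"];hsv=cv2.cvtColor(im,cv2.COLOR_RGB2HSV)
m=((hsv[...,1]>75)&(hsv[...,0]<28)).astype(np.uint8)*255
m[:120]=0;m[320:]=0;m[:,:220]=0;m[:,560:]=0
for k in cv2.findContours(m,cv2.RETR_EXTERNAL,cv2.CHAIN_APPROX_NONE)[0]:
    a=cv2.contourArea(k)
    if a<60: continue
    r=cv2.minAreaRect(k);b=cv2.boxPoints(r)
    print("area",a,np.round(b,1).tolist())
    for z in(.0,.044,.048,.148): print(z,np.round(ray(c,*r[0],z),4),[np.round(ray(c,*p,z)[:2],4).tolist() for p in b])
crop=cv2.resize(im[185:285,260:500,::-1],None,fx=3.3,fy=3.3,interpolation=cv2.INTER_CUBIC);cv2.imwrite("pics/crop.png",crop)
E
python3 m.py
```

```text
area 101.0 [[475.1000061035156, 210.1999969482422], [482.6000061035156, 204.5], [490.20001220703125, 214.60000610351562], [482.70001220703125, 220.1999969482422]]
0.0 [ 0.5941 -0.4076  0.    ] [[0.6004, -0.3873], [0.6163, -0.4096], [0.5878, -0.4278], [0.5721, -0.4055]]
0.044 [ 0.5858 -0.3878  0.044 ] [[0.5918, -0.3684], [0.607, -0.3898], [0.5798, -0.4072], [0.5648, -0.3859]]
0.048 [ 0.5851 -0.386   0.048 ] [[0.591, -0.3667], [0.6062, -0.388], [0.5791, -0.4053], [0.5641, -0.3841]]
0.148 [ 0.5663 -0.3411  0.148 ] [[0.5716, -0.3238], [0.5852, -0.3428], [0.561, -0.3583], [0.5476, -0.3393]]
area 268.5 [[449.6000061035156, 210.5], [461.0, 201.39999389648438], [482.70001220703125, 228.89999389648438], [471.20001220703125, 237.89999389648438]]
0.0 [ 0.5737 -0.3601  0.    ] [[0.5995, -0.3164], [0.6251, -0.3503], [0.5482, -0.4033], [0.5234, -0.3696]]
0.044 [ 0.5663 -0.3424  0.044 ] [[0.591, -0.3007], [0.6154, -0.3331], [0.5419, -0.3837], [0.5182, -0.3515]]
0.048 [ 0.5657 -0.3408  0.048 ] [[0.5902, -0.2992], [0.6146, -0.3315], [0.5414, -0.3819], [0.5178, -0.3499]]
0.148 [ 0.5489 -0.3006  0.148 ] [[0.5709, -0.2634], [0.5927, -0.2923], [0.5272, -0.3374], [0.506, -0.3087]]
area 5726.5 [[272.5, 251.60000610351562], [282.79998779296875, 199.1999969482422], [394.0, 220.89999389648438], [383.70001220703125, 273.29998779296875]]
0.0 [0.5285 0.0058 0.    ] [[0.4874, 0.1698], [0.6321, 0.1451], [0.5705, -0.1614], [0.4293, -0.1278]]
0.044 [0.5231 0.0074 0.044 ] [[0.4838, 0.1642], [0.6221, 0.1406], [0.5633, -0.1524], [0.4282, -0.1204]]
0.048 [0.5227 0.0075 0.048 ] [[0.4835, 0.1637], [0.6212, 0.1402], [0.5626, -0.1516], [0.4282, -0.1197]]
0.148 [0.5104 0.0112 0.148 ] [[0.4753, 0.151], [0.5986, 0.13], [0.5462, -0.1313], [0.4258, -0.1027]]
```

View pics/crop.png

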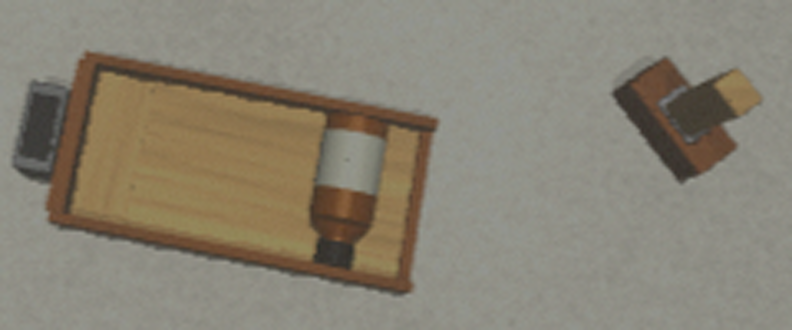

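The crop shows the paddle block's far top edge at crop (665,58)–(735,145), the handle top at (744,92), and the fence corners at (437,122), (410,292), (88,53) and (50,222). The bottle lies square at about (350,190), with its cap towards the robot. I'll compute the poses and the first move from these.

```bash
cat >> h.py <<'E'
from scipy.spatial.transform import Rotation as R
def go(x,y,z,yaw):  # desired TCP, tool-y heading (deg): delta in tool axes
    s=robot.observe();r=R.from_quat(s["eef_rot"]);M=r.as_matrix()
    cur=np.degrees(np.arctan2(M[1,1],M[0,1]))
    d=M.T@(np.array([x,y,z])-s["position"])
    t=-((yaw-cur+180)%360-180)
    print("t",round(float(s["time"]),2),"pos",np.round(s["position"],4),"yaw",round(cur,2),"j6",round(float(s["joint_pos"][5]),2),"delta",np.round(d,4),"turn",round(np.radians(t),4),"tilt",np.round(M[:2,2],4),"F",np.round(s["wrist_force"],1),"w",np.round(s["gripper_width"],4),np.round(s["grasp_force"],1))
E
python3 - <<'E'
from h import *
c=robot.read_camera("top")
f=lambda a,b,z:ray(c,260+a/3.3-.35,185+b/3.3-.35,z)[:2]
ur,lr,ul,ll=f(437,122,.044),f(410,292,.044),f(88,53,.048),f(50,222,.048)
print(ur,lr,ul,ll)
for a,b in((ur,ul),(lr,ll)): print(np.degrees(np.arctan2(*(b-a)[::-1])),np.linalg.norm(b-a))
for a,b in((ur,lr),(ul,ll)): print(np.degrees(np.arctan2(*(a-b)[::-1]))+90,np.linalg.norm(b-a))
print("mid",(ur+lr+ul+ll)/4)
A,B=f(665,58,.048),f(735,145,.048)
print("pad",A,B,np.linalg.norm(A-B),np.degrees(np.arctan2(*(A-B)[::-1]))+90, "handle",f(744,92,.148))
print("bottle band L/R",f(318,155,.046),f(385,165,.046),f(352,160,.07))
go(.5665,-.3408,.36,-55.4)
E
```

```text
[ 0.56143591 -0.14732508] [ 0.42870879 -0.12076181] [0.61705063 0.13083082] [0.48252603 0.15789183]
78.69332726599302 0.2836612454059717
79.06887341990445 0.2838030037567884
78.68265844237486 0.13535913665748375
78.62615755848394 0.13721940686447362
mid [0.52243034 0.00515894]
pad [ 0.61245955 -0.33167011] [ 0.54212416 -0.38116545] 0.08600497463162227 125.13423357950708 handle [ 0.56592753 -0.34681425]
bottle band L/R [ 0.53489657 -0.05186539] [ 0.52690513 -0.10447525] [ 0.52775922 -0.07554473]
t 0.2 pos [0.1964 0.5932 0.4039] yaw 71.68 j6 -0.12 delta [-0.6449 -0.7702  0.0448] turn 2.2179 tilt [-0.0006 -0.0012] F [-0.1 -0.5 -0.1] w 0.0852 0.0
```

Call:
servo_tool:
  targets:
    - [-0.02, -0.025, 0, 0.08, 1]
    - [-0.045, -0.055, 0, 0.18, 1]
    - [-0.07, -0.084, 0, 0.28, 1]
    - [-0.095, -0.113, 0, 0.38, 1]
    - [-0.12, -0.143, 0, 0.48, 1]
    - [-0.145, -0.173, 0, 0.58, 1]
    - [-0.17, -0.203, 0, 0.68, 1]
    - [-0.195, -0.233, 0, 0.78, 1]
    - [-0.22, -0.263, 0, 0.88, 1]
    - [-0.245, -0.293, 0, 0.98, 1]
    - [-0.27, -0.322, 0, 1.08, 1]
    - [-0.295, -0.352, 0, 1.18, 1]

```text
time: 1.2
position: [0.3658, 0.1647, 0.4047]
eef_rot: [0.683, 0.73, 0.0, 0.0]
wrist_force: [1.6, 0.1, -0.1]
gripper_width: 0.0853
grasp_force: 0.0
```

```bash
python3 -c "
from h import *
go(.5665,-.3408,.36,-55.2)"
```

```text
t 1.2 pos [0.3658 0.1647 0.4047] yaw 3.81 j6 0.17 delta [-0.5177  0.1666  0.0448] turn 1.0299 tilt [0.0008 0.0003] F [ 1.6  0.1 -0.1] w 0.0853 0.0
```

Call:
servo_tool:
  targets:
    - [-0.037, 0.012, 0, 0.1, 1]
    - [-0.075, 0.024, 0, 0.2, 1]
    - [-0.113, 0.036, 0, 0.3, 1]
    - [-0.151, 0.048, 0, 0.4, 1]
    - [-0.189, 0.06, 0, 0.5, 1]
    - [-0.227, 0.073, 0, 0.6, 1]
    - [-0.265, 0.085, 0, 0.7, 1]
    - [-0.303, 0.097, 0, 0.8, 1]
    - [-0.341, 0.11, 0, 0.9, 1]
    - [-0.375, 0.121, 0, 0.98, 1]
    - [-0.4, 0.128, 0, 1.03, 1]
    - [-0.42, 0.135, 0, 1.03, 1]

```text
time: 2.2
position: [0.5306, -0.2454, 0.4041]
eef_rot: [0.954, 0.299, -0.0, -0.0]
wrist_force: [-0.6, 0.2, 0.1]
gripper_width: 0.0854
grasp_force: 0.0
```

```bash
python3 -c "
from h import *
s=robot.observe();c=robot.read_camera('wrist');cv2.imwrite('pics/w1.png',c['image'][:,:,::-1])
T=np.eye(4);T[:3,:3]=R.from_quat(s['eef_rot']).as_matrix();T[:3,3]=s['position']
P=T@c['tool_from_camera'];np.savez('w1.npz',P=P,k=[c['fx'],c['fy'],c['cx'],c['cy']]);print(np.round(P,3).tolist(),[k for k in c])
go(.5665,-.3408,.36,-55.2)"
```

```text
[[0.572, 0.785, 0.239, 0.591], [-0.82, 0.547, 0.165, -0.202], [-0.001, -0.291, 0.957, 0.374], [0.0, 0.0, 0.0, 1.0]] ['image', 'fx', 'fy', 'cx', 'cy', 'tool_from_camera']
t 2.25 pos [ 0.5312 -0.2475  0.4041] yaw -55.16 j6 0.4 delta [-0.0243  0.0967  0.0443] turn 0.0007 tilt [ 0.0002 -0.0022] F [-2.7 -1.4  0.2] w 0.0855 0.0
```

View pics/w1.png

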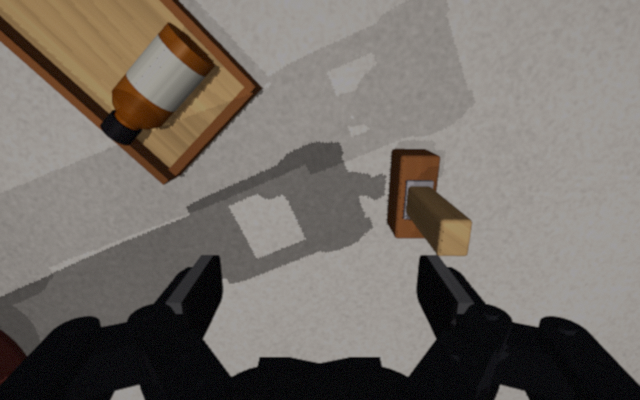

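The wrist view shows the paddle's handle top centred at about (454,237), the block parallel to the image axes from about (391,150) to (438,238), and the track's lip-end fence corners at (260,88) and (166,183).

```bash
python3 -c "
from h import *
d=np.load('w1.npz');c=dict(zip(['fx','fy','cx','cy'],d['k']))
for u,v,z in((454,237,.148),(438,220,.148),(470,254,.148),(260,88,.044),(166,183,.044),(438,152,.048),(437,237,.048)): print(u,v,ray(c,u,v,z,d['P'])[:2].round(4))
go(.5665,-.3408,.28,-55.2)"
```

```text
454 237 [ 0.5664 -0.34  ]
438 220 [ 0.5698 -0.3216]
470 254 [ 0.5629 -0.359 ]
260 88 [ 0.5651 -0.1518]
166 183 [ 0.4315 -0.1217]
438 152 [ 0.6146 -0.3276]
437 237 [ 0.5451 -0.3862]
t 2.25 pos [ 0.5312 -0.2475  0.4041] yaw -55.16 j6 0.4 delta [-0.0242  0.0965  0.1243] turn 0.0007 tilt [ 0.0002 -0.0022] F [-2.7 -1.4  0.2] w 0.0855 0.0
```

Call:
servo_tool:
  targets:
    - [-0.009, 0.035, 0, -0.02, 1]
    - [-0.018, 0.07, 0.005, -0.038, 1]
    - [-0.024, 0.0965, 0.02, -0.038, 1]
    - [-0.024, 0.0965, 0.045, -0.038, 1]
    - [-0.024, 0.0965, 0.075, -0.038, 1]
    - [-0.024, 0.0965, 0.1, -0.038, 1]
    - [-0.024, 0.0965, 0.12, -0.038, 1]
    - [-0.024, 0.0965, 0.132, -0.038, 1]
    - [-0.024, 0.0965, 0.138, -0.038, 1]
    - [-0.024, 0.0965, 0.139, -0.038, 1]

```text
time: 3.08
position: [0.5658, -0.3354, 0.2644]
eef_rot: [0.948, 0.319, -0.001, -0.001]
wrist_force: [0.0, 0.0, -0.4]
gripper_width: 0.0853
grasp_force: 0.0
```

```bash
python3 -c "
from h import *
go(.5665,-.3404,.265,-53)
c=robot.read_camera('wrist');cv2.imwrite('pics/w2.png',c['image'][:,:,::-1])"
```

```text
t 3.08 pos [ 0.5658 -0.3354  0.2644] yaw -52.76 j6 0.27 delta [-0.0025  0.0044 -0.0006] turn 0.0041 tilt [-0.0017  0.0013] F [ 0.   0.  -0.4] w 0.0853 0.0
```

View pics/w2.png

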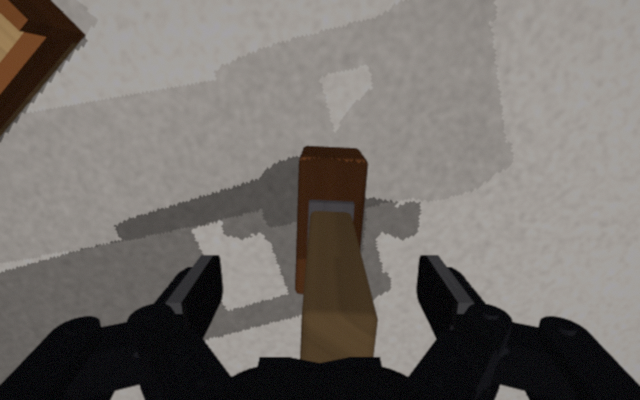

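The wrist view shows the handle between the fingers, slightly right of centre (column 340 against 320), and square to them. I'll centre it and close.

Call:
servo_tool:
  targets:
    - [-0.0015, 0.0045, 0, 0.0, 1]
    - [-0.0015, 0.0045, 0, 0.0, 0.2]
    - [-0.0015, 0.0045, 0, 0.0, -0.4]
    - [-0.0015, 0.0045, 0, 0.0, -1]
    - [-0.0015, 0.0045, 0, 0.0, -1]
    - [-0.0015, 0.0045, 0, 0.0, -1]
    - [-0.0015, 0.0045, 0, 0.0, -1]
    - [-0.0015, 0.0045, 0, 0.0, -1]
    - [-0.0015, 0.0045, 0, 0.0, -1]
    - [-0.0015, 0.0045, 0, 0.0, -1]

```text
time: 3.97
position: [0.5678, -0.3403, 0.2662]
eef_rot: [0.948, 0.319, 0.0, 0.0]
wrist_force: [1.0, 0.0, 2.9]
gripper_width: 0.0236
grasp_force: 58.5
```

```bash
python3 -c "
from h import *
u=np.array([np.cos(np.radians(78.6)),np.sin(np.radians(78.6))]);v=np.array([-u[1],u[0]])
p=np.array([.5267,.0205])-.215*u; print(p)
go(p[0],p[1],.335,78.6-180)"
```

```text
[ 0.48420367 -0.1902583 ]
t 3.97 pos [ 0.5678 -0.3403  0.2662] yaw -52.77 j6 0.27 delta [ 0.0242 -0.17   -0.0689] turn 0.8488 tilt [ 0.0009 -0.0005] F [1.  0.  2.9] w 0.0236 58.5
```

Call:
servo_tool:
  targets:
    - [0, 0, -0.015, 0, -1]
    - [0, 0, -0.04, 0, -1]
    - [0.001, -0.01, -0.06, 0.05, -1]
    - [0.004, -0.03, -0.069, 0.15, -1]
    - [0.007, -0.05, -0.069, 0.26, -1]
    - [0.01, -0.073, -0.069, 0.37, -1]
    - [0.013, -0.096, -0.069, 0.48, -1]
    - [0.017, -0.12, -0.069, 0.59, -1]
    - [0.02, -0.143, -0.069, 0.7, -1]
    - [0.022, -0.16, -0.069, 0.79, -1]
    - [0.024, -0.17, -0.069, 0.845, -1]
    - [0.024, -0.17, -0.069, 0.849, -1]

```text
time: 4.97
position: [0.4828, -0.1886, 0.3344]
eef_rot: [0.995, -0.099, -0.001, -0.001]
wrist_force: [0.3, -0.5, -2.1]
gripper_width: 0.0237
grasp_force: 58.2
```

```bash
python3 -c "
from h import *
go(.4842,-.1903,.335,78.6-180)
c=robot.read_camera('top');cv2.imwrite('pics/t2.png',cv2.resize(c['image'][165:285,250:430,::-1],None,fx=4.4,fy=4.4,interpolation=cv2.INTER_CUBIC))
s=robot.observe();c=robot.read_camera('wrist');cv2.imwrite('pics/w3.png',c['image'][:,:,::-1])
T=np.eye(4);T[:3,:3]=R.from_quat(s['eef_rot']).as_matrix();T[:3,3]=s['position']
np.savez('w3.npz',P=T@c['tool_from_camera'],k=[c['fx'],c['fy'],c['cx'],c['cy']])
"
```

```text
t 4.97 pos [ 0.4828 -0.1886  0.3344] yaw -101.38 j6 1.25 delta [ 0.0017  0.0014 -0.0006] turn 0.0004 tilt [-0.0016  0.0013] F [ 0.3 -0.5 -2.1] w 0.0237 58.2
```

View pics/w3.png

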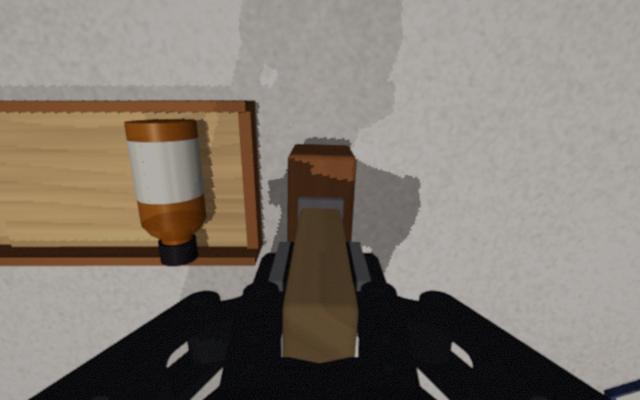

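View pics/t2.png

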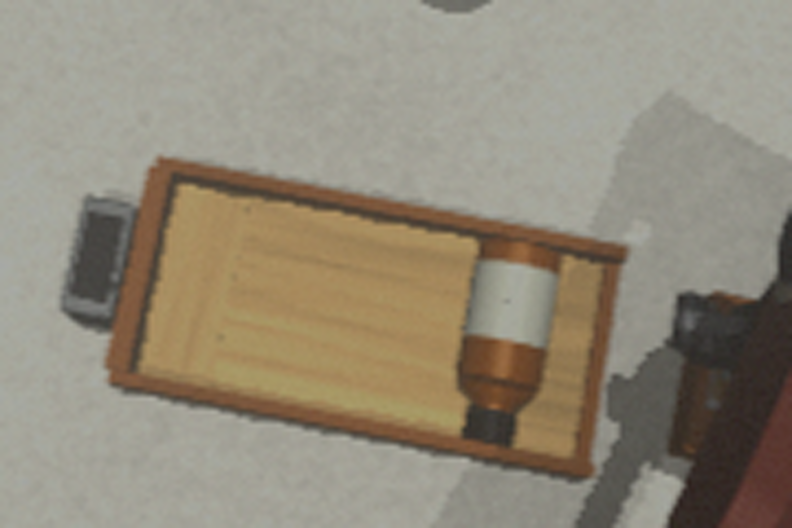

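In the wrist view the paddle is square to the lane. The fence corners are at (256,101) and (260,263), and the bottle runs from base (162,125) to cap end (179,258). The top view agrees, with nothing disturbed. Next: lane alignment in numbers.

```bash
python3 -c "
from h import *
d=np.load('w3.npz');c=dict(zip(['fx','fy','cx','cy'],d['k']))
g=lambda u,v,z:ray(c,u,v,z,d['P'])[:2]
a,b=g(256,101,.044),g(260,263,.044);e,f=g(0,101,.044),g(0,264,.044)
print('corners',a,b,np.linalg.norm(a-b),'mid',(a+b)/2)
h=lambda p:np.degrees(np.arctan2(p[1],p[0]))
print('heads',h(a-b)+90,h(e-a),h(f-b))
p,q=g(162,123,.046),g(179,258,.046);print('bottle',p,q,h(p-q)+90,np.linalg.norm(p-q))
print('block top corners',g(292,158,.116),g(354,158,.116))
th=np.radians(78.6);u=np.array([np.cos(th),np.sin(th)]);v=np.array([-u[1],u[0]])
o=(a+b)/2+.16*u;print('origin',o)
for w in((p+q)/2,robot.observe()['position'][:2]): print((w-o)@u,(w-o)@v)
"
```

```text
corners [ 0.56160014 -0.15564051] [ 0.42946666 -0.12517848] 0.13559937488486884 mid [ 0.4955334 -0.1404095]
heads 77.01786465957629 78.71904864025414 78.9863682262623
bottle [ 0.55995305 -0.08185577] [ 0.4486852  -0.05861138] 78.20033049762804 0.11366986361748384
block top corners [ 0.52561483 -0.1811487 ] [ 0.51868641 -0.21590468]
origin [0.52715857 0.01643389]
-0.08947200492432081 0.005258392387519823
-0.21119946577741444 0.0017274039416775896
```

Call:
servo_tool:
  targets:
    - [0.003, 0, 0.01, 0, -1]
    - [0.006, 0, 0.022, 0, -1]
    - [0.01, 0, 0.032, 0, -1]
    - [0.01, 0, 0.037, 0, -1]
    - [0.01, -0.004, 0.037, 0, -1]
    - [0.01, -0.012, 0.037, 0, -1]
    - [0.01, -0.021, 0.037, 0, -1]
    - [0.01, -0.03, 0.037, 0, -1]
    - [0.01, -0.039, 0.037, 0, -1]
    - [0.01, -0.047, 0.037, 0, -1]
    - [0.01, -0.054, 0.037, 0, -1]
    - [0.01, -0.06, 0.037, 0, -1]

```text
time: 6.07
position: [0.5057, -0.1325, 0.298]
eef_rot: [0.995, -0.099, 0.0, 0.0]
wrist_force: [-0.2, 0.1, -1.9]
gripper_width: 0.0233
grasp_force: 58.2
```

```bash
cat > st.py <<'E'
from h import *
th=np.radians(78.6);u=np.array([np.cos(th),np.sin(th)]);v=np.array([-u[1],u[0]]);o=np.array([.5272,.0175])
go(.5272,.0175,.2972,-101.4);p=robot.observe()["position"];print("paddle track",(p[:2]-o)@u,(p[:2]-o)@v,"underside",p[2]-.2662)
E
python3 st.py
```

```text
t 6.07 pos [ 0.5057 -0.1325  0.298 ] yaw -101.37 j6 1.37 delta [-0.0085 -0.1513  0.0008] turn 0.0005 tilt [ 0.0005 -0.0001] F [-0.2  0.1 -1.9] w 0.0233 58.2
paddle track -0.15125431859112412 -0.008596894295268493 underside 0.03176841584768875
```

Call:
servo_tool:
  targets:
    - [0, -0.004, 0, 0, -1]
    - [0, -0.008, 0, 0, -1]
    - [0, -0.012, 0, 0, -1]
    - [0, -0.016, 0, 0, -1]
    - [0, -0.02, 0, 0, -1]
    - [0, -0.024, 0, 0, -1]
    - [0, -0.028, 0, 0, -1]
    - [0, -0.032, 0, 0, -1]
    - [0, -0.036, 0, 0, -1]
    - [0, -0.04, 0, 0, -1]
    - [0, -0.044, 0, 0, -1]
    - [0, -0.048, 0, 0, -1]

```text
time: 7.07
position: [0.5151, -0.0861, 0.2977]
eef_rot: [0.995, -0.099, 0.0, -0.0]
wrist_force: [0.1, 0.3, -2.3]
gripper_width: 0.0236
grasp_force: 58.1
```

Call:
servo_tool:
  targets:
    - [0, -0.004, 0, 0, -1]
    - [0, -0.008, 0, 0, -1]
    - [0, -0.012, 0, 0, -1]
    - [0, -0.016, 0, 0, -1]
    - [0, -0.02, 0, 0, -1]
    - [0, -0.024, 0, 0, -1]
    - [0, -0.028, 0, 0, -1]
    - [0, -0.032, 0, 0, -1]
    - [0, -0.036, 0, 0, -1]
    - [0, -0.04, 0, 0, -1]
    - [0, -0.044, 0, 0, -1]
    - [0, -0.048, 0, 0, -1]

```text
time: 8.07
position: [0.5246, -0.039, 0.2977]
eef_rot: [0.995, -0.099, -0.0, 0.0]
wrist_force: [-0.5, 0.2, -2.1]
gripper_width: 0.0234
grasp_force: 58.1
```

```bash
python3 st.py; python3 -c "
from h import *
c=robot.read_camera('top');a=c['image'][165:285,250:430,::-1];s=robot.read_camera('scene')['image'][150:230,240:370,::-1]
cv2.imwrite('pics/t3.png',np.hstack([cv2.resize(a,(450,300)),cv2.resize(s,(350,300))]))"
```

```text
t 8.07 pos [ 0.5246 -0.039   0.2977] yaw -101.42 j6 1.55 delta [-0.0087 -0.0559  0.0005] turn -0.0003 tilt [-0. -0.] F [-0.5  0.2 -2.1] w 0.0234 58.1
paddle track -0.05594059205798936 -0.008643994699330334 underside 0.03151582493961852
```

View pics/t3.png

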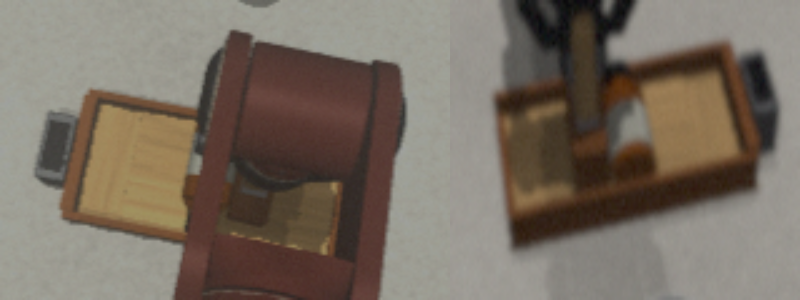

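The right half (scene view) shows the paddle block at about (590,150) pushing the bottle at (625,135), which stays square across the track. I'll carry on.

Call:
servo_tool:
  targets:
    - [0, -0.004, 0, 0, -1]
    - [0, -0.008, 0, 0, -1]
    - [0, -0.012, 0, 0, -1]
    - [0, -0.016, 0, 0, -1]
    - [0, -0.02, 0, 0, -1]
    - [0, -0.024, 0, 0, -1]
    - [0, -0.028, 0, 0, -1]
    - [0, -0.032, 0, 0, -1]
    - [0, -0.036, 0, 0, -1]
    - [0, -0.04, 0, 0, -1]
    - [0, -0.044, 0, 0, -1]
    - [0, -0.048, 0, 0, -1]

```text
time: 9.17
position: [0.5341, 0.008, 0.2977]
eef_rot: [0.995, -0.099, 0.0, 0.0]
wrist_force: [0.2, -0.4, -2.6]
gripper_width: 0.0237
grasp_force: 58.1
```

Call:
servo_tool:
  targets:
    - [0, -0.004, 0, 0, -1]
    - [0, -0.008, 0, 0, -1]
    - [0, -0.012, 0, 0, -1]
    - [0, -0.016, 0, 0, -1]
    - [0, -0.019, 0, 0, -1]
    - [0, -0.022, 0, 0, -1]
    - [0, -0.025, 0, 0, -1]
    - [0, -0.028, 0, 0, -1]
    - [0, -0.031, 0, 0, -1]
    - [0, -0.034, 0, 0, -1]
    - [0, -0.037, 0, 0, -1]
    - [0, -0.04, 0, 0, -1]

```text
time: 10.17
position: [0.542, 0.0471, 0.2977]
eef_rot: [0.995, -0.099, -0.0, -0.0]
wrist_force: [-0.6, 0.7, -2.4]
gripper_width: 0.0238
grasp_force: 58.2
```

```bash
python3 st.py; python3 -c "
from h import *
s=robot.read_camera('scene')['image'][150:230,260:380,::-1];w=robot.read_camera('wrist')['image'][:,:,::-1]
cv2.imwrite('pics/t4.png',np.hstack([cv2.resize(w,(400,250)),cv2.resize(s,(400,250))]))"
```

```text
t 10.17 pos [0.542  0.0471 0.2977] yaw -101.42 j6 1.72 delta [-0.0087  0.032   0.0005] turn -0.0003 tilt [-0.0001  0.0001] F [-0.6  0.7 -2.4] w 0.0238 58.2
paddle track 0.03195915124430828 -0.008662852714091807 underside 0.03148909302698649
```

View pics/t4.png

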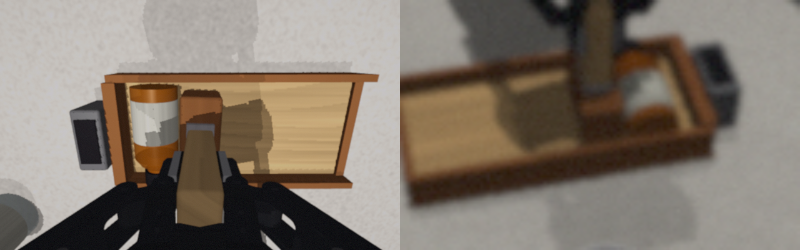

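The wrist view (left half) shows the bottle at (155,125), square and next to the end stop (120), just ahead of the paddle. By paddle position its axis is past +77 mm, so it should be in the rest. I'll back the paddle out along the lane, then verify.

Call:
servo_tool:
  targets:
    - [0, 0.004, 0, 0, -1]
    - [0, 0.014, 0, 0, -1]
    - [0, 0.03, 0, 0, -1]
    - [0, 0.056, 0, 0, -1]
    - [0, 0.086, 0, 0, -1]
    - [0, 0.118, 0, 0, -1]
    - [0, 0.15, 0, 0, -1]
    - [0, 0.182, 0, 0, -1]
    - [0, 0.214, 0, 0, -1]
    - [0, 0.246, 0, 0, -1]
    - [0, 0.274, 0, 0, -1]
    - [0, 0.29, 0, 0, -1]

```text
time: 11.27
position: [0.4832, -0.2408, 0.298]
eef_rot: [0.995, -0.101, 0.0, 0.001]
wrist_force: [1.2, -0.3, -1.4]
gripper_width: 0.0236
grasp_force: 58.3
```

```bash
python3 st.py; python3 - <<'E'
from h import *
c=robot.read_camera("top");hsv=cv2.cvtColor(c["image"],cv2.COLOR_RGB2HSV)
cv2.imwrite('pics/t5.png',cv2.resize(c['image'][185:285,260:410,::-1],None,fx=5,fy=5,interpolation=cv2.INTER_CUBIC))
E
```

```text
t 11.27 pos [ 0.4832 -0.2408  0.298 ] yaw -101.58 j6 1.17 delta [-0.0088 -0.2619  0.0004] turn -0.0032 tilt [-0.0001 -0.0016] F [ 1.2 -0.3 -1.4] w 0.0236 58.3
paddle track -0.26189259386093156 -0.007942619585676417 underside 0.03176965854690916
```

View pics/t5.png

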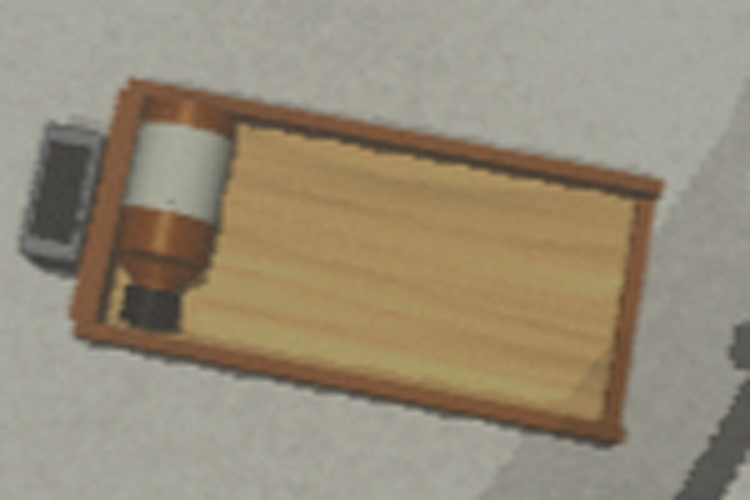

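The bottle at about (175,205) sits square in the rest by the end stop. Now I'll lower the paddle.

Call:
servo_tool:
  targets:
    - [0, 0, 0.006, 0, -1]
    - [0, 0, 0.013, 0, -1]
    - [0, 0, 0.02, 0, -1]
    - [0, 0, 0.025, 0, -1]
    - [0, 0, 0.028, 0, -1]
    - [0, 0, 0.0295, 0, -1]
    - [0, 0, 0.0305, 0, -1]
    - [0, 0, 0.0312, 0, -1]
    - [0, 0, 0.0312, 0, -1]

```text
time: 12.07
position: [0.4847, -0.2373, 0.2667]
eef_rot: [0.995, -0.099, 0.0, 0.0]
wrist_force: [0.7, 0.1, -2.6]
gripper_width: 0.0236
grasp_force: 58.3
```

Call:
servo_tool:
  targets:
    - [0, 0, 0.0005, 0, -1]
    - [0, 0, 0.001, 0, -1]
    - [0, 0, 0.001, 0, -1]

```text
time: 12.32
position: [0.4848, -0.2376, 0.2662]
eef_rot: [0.995, -0.099, 0.0, 0.0]
wrist_force: [-0.5, 0.1, -0.4]
gripper_width: 0.0235
grasp_force: 58.7
```

Wrist load has dropped from -2.6 to -0.4 N, so the paddle is on the bench. Release and rise.

Call:
servo_tool:
  targets:
    - [0, 0, 0.001, 0, -0.2]
    - [0, 0, 0.001, 0, 0.2]
    - [0, 0, 0.001, 0, 0.6]
    - [0, 0, 0.001, 0, 1]
    - [0, 0, 0.001, 0, 1]
    - [0, 0, 0.001, 0, 1]
    - [0, 0, 0.001, 0, 1]
    - [0, 0, -0.01, 0, 1]
    - [0, 0, -0.03, 0, 1]
    - [0, 0, -0.06, 0, 1]
    - [0, 0, -0.09, 0, 1]
    - [0, 0, -0.11, 0, 1]

```text
time: 13.32
position: [0.4849, -0.2376, 0.3797]
eef_rot: [0.995, -0.099, 0.002, 0.001]
wrist_force: [1.0, -0.5, 0.4]
gripper_width: 0.0853
grasp_force: 0.0
```

Call:
servo_tool:
  targets:
    - [0, 0, -0.01, 0, 1]
    - [0, 0, -0.01, 0, 1]
    - [0, 0, -0.01, 0, 1]
    - [0, 0, -0.01, 0, 1]

```text
time: 13.65
position: [0.4842, -0.2372, 0.3836]
eef_rot: [0.995, -0.099, -0.001, -0.001]
wrist_force: [0.1, -0.5, -0.7]
gripper_width: 0.0853
grasp_force: 0.0
```

```bash
python3 -c "
from h import *
w=robot.read_camera('wrist')['image'][:,:,::-1];s=robot.read_camera('scene')['image'][140:260,160:370,::-1]
cv2.imwrite('pics/t6.png',np.hstack([cv2.resize(w,(400,250)),cv2.resize(s,(400,250))]))"
```

```text
(no output)
```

View pics/t6.png

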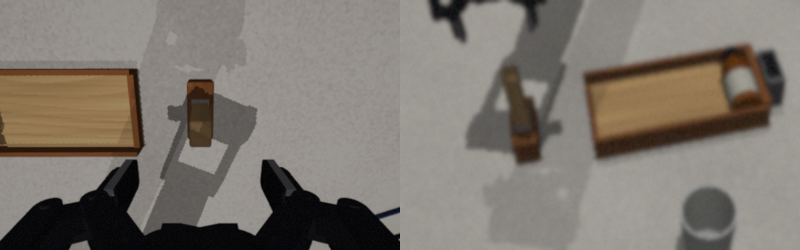

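The paddle stands upright and free at wrist (200,113). The bottle is in the rest at scene (738,82). Handing in.

```bash
python3 -c "
from rig import robot
print(robot.close_job())"
```

```text
the job is handed in; nothing more can be done
None
```

The job is handed in (no verdict returned): in the last pictures the bottle lies square in the rest by the end stop, and the paddle stands released on the bench behind the lip, about 13.7 s in.

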